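# Balance a serving tile from the slotted rack on the domed tin

## Robot

A 6-joint arm with a two-finger parallel gripper is mounted at the origin on the work surface. World frame = base frame: x ahead of the robot, y to its left, z up, the work surface at z = 0. Lengths are in m, angles in degrees, forces in N, time in s.
With the tool pointing down it reaches from about 0.3 to 0.85 m from the base axis. Payload 5.4 kg.
Tool frame: the origin (TCP) lies midway between the tips of the shut fingers; the grasp point (between the pads) lies arm.grip_depth behind it (arm.grip_depth is the distance from the TCP to the grasp point, in m); z points along the fingers, y is the line along which they close (so a half turn about z gives the same grasp; the last joint's range is limited). The gripper opens to 85 mm and grips with 20 to 120 N. Pads are 22 mm wide; open, the fingers measure 114 mm over their backs; the gripper's body (76 mm by 85 mm) begins 54 mm behind the grasp point. The pads swing forward as they close: fully open they stand 13 mm farther back than shut.
Start: joints at [50.988, 9.076, 91.501, -0, 79.423, -12.038], TCP at [0.261, 0.512, 0.231] pointing down, gripper open.
Joint ranges: [-166.64, 166.64], [-54.1, 131.32], [10.49, 154.53], [-73.88, 253.88], [9.74, 151.15], [-171.62, 171.62]. Speed limits (degrees/s): [147.25, 147.25, 180, 180, 180, 180].

## Interface

Orientations are given as a 3x3 rotation matrix whose columns are the frame's x, y, z axes.
In Python, from station import arm gives the robot as it stands. Calls block until the motion is done:
- arm.move_pose(position, orientation): joint-space move of the TCP to a pose.
- arm.move_straight(position, ori=None, max_speed=0.15, max_force=None): straight line of the TCP; ori=None keeps the orientation; max_speed is the mean speed in m/s. With max_force (N) it stops when the force on the tool has changed by that much, and returns True; else False.
- arm.set_joints(angles): joint-space move.
- arm.gripper_to(opening): opening from 0.0 (shut) to 1.0 (fully open); the grip force is fixed at half the most; returns when the fingers have stopped.
- arm.sleep(seconds).
- arm.solve_ik(position, orientation): joint angles nearest the present ones, or None.
- arm.observe(): the state.
- arm.snapshot(name): name is "scene" or "top" or "wrist"; returns (picture, depth): 400x640x3 uint8, blue, green, red; 400x640 float32, m along the optical axis (not along the pixel's ray), 0 where there is no reading.
- arm.calibration(name): a dict with "fx", "fy", "cx", "cy" (pixels), "extrinsics" (4x4, takes a point from world to camera coordinates). Camera axes: x right, y down, z forward; pixel columns grow to the right and rows downward; lengths in m; the calibration is good to about 2 mm. A picture is of the moment at which its call begins: read the wrist's pose just before it. calibration takes no time and is no camera call; for the wrist camera it gives the pose at the moment of the call.
A pose or a line that the arm cannot do raises arm.Unreachable and nothing moves.
- arm.hand_in(): hands the job in; it is judged then, once.
Trained networks look in the newest picture that a camera, given by its name, has taken for a name from the list of things; names that differ only in an ending like _2 or _b are one class to them, and where a whole thing is asked for, a point or a joint stands for the part that bears it (a point fixed in the world has none). Each returns a list of dicts, best first, with "score" (0 to 1); they miss things now and then, are a little off and sometimes report something else, mostly with a low value. They report only what shows in the picture. A call takes as long as a camera call. They do not tell look-alikes from the thing itself.
- arm.boxes_of(query, camera): "box" ([centre column, centre row, width, height] in pixels, round what is visible of it).
- arm.regions_of(query, camera): "mask" (400x640 bool, what is visible of it) and "box" ([centre column, centre row, width, height] in pixels, round what is visible of it).
The state is a dict: "clock": time; "joint_positions": joint angles; "qd": joint speeds; "joint_torque": joint torques, N m; "tool_pos": TCP position; "tcp_rot": TCP orientation; "wrist_force": force on the tool from outside, world axes, zero at the start; "wrist_torque": the same for the moment, N m; "gripper_width": opening from 0.0 (shut) to 1.0 (fully open); "grasp_force": force on a finger pad.
Only numpy, scipy, OpenCV 4.12 (cv2) and the standard library are available. Lean on these libraries where they do the work, as an engineer would, in place of code of your own. Each camera call takes 0.05 s, during which the arm holds its last target. There are 200 camera calls.

## Task

Make a little raised stand for the cookies: slide the straight-topped white tile up out of its slot in the wooden rack, and lay it flat, level and centred on the crown of the round tin's domed lid so that it stays balanced there by itself. Set it down gently, leave the tin where it stands, leave the two round-topped tiles in the rack, and do not disturb anything else.

Things in the scene. Friction and masses are not known exactly. Their poses are not given: they have to be found in the camera images.
- rack: Light wood slotted rack, fixed to the ledge, 124 (its x) x 80 (its y) x 66 mm high. Three upright slots, each 8.5 mm wide, run along its y axis, centred at rack x = -50, 0 and +50 mm; slot floor 8 mm above the ledge, slot walls (5 mm thick) end 66 mm above it, low end stops leave 68 mm for a tile's width. Origin: centre of the underside, z up
- tile: The straight-topped tile: plain white ceramic rectangle, 6 mm thick (its x axis), 64 mm wide (its y), 84 mm tall (its z), about 80 g, loose, standing on edge in one of the three rack slots (which one varies), top edge 92 mm above the ledge, 26 mm of it showing above the slot walls. Origin: middle of its bottom edge; z runs to its top edge
- tile_center (a point): Centre of the straight-topped tile (its middle in all three directions)
- arch_a: White ceramic tile with a half-round top, 6 x 64 x 102 mm, standing in another slot. Origin: middle of its bottom edge
- arch_b: Second tile with a half-round top, same as arch_a, in the remaining slot
- tin: Closed round steel tin, loose, 0.45 kg, 96 mm across, with a domed lid: sides to 50 mm, then a dome of 80 mm radius of curvature up to its crown 66 mm above the ledge (crown flattened over 12 mm). Origin: centre of the underside, z up
- tin_crown (a point): Top of the tin's domed lid, on its axis, 66 mm above the ledge
- fork: Stainless dessert fork lying flat, 150 x 20 x 4 mm, tines to its +x; bystander. Origin near its middle, on the ledge
- saucer: Green ceramic saucer, 124 mm across, 18 mm high; bystander. Origin: centre of the underside
- trays: Stack of three clear acrylic trays, 100 x 130 x 54 mm in all; bystander. Origin: centre of the underside
- press: Steel cookie press standing upright, 60 mm across, 185 mm high, squeeze lever to its +y reaching 93 mm out; bystander. Origin: centre of the underside
- jar: White jar with steel cap, 70 mm across, 100 mm high; bystander. Origin: centre of the underside
- bin: White plastic tilt-out bin, fixed, 160 x 200 x 200 mm, at the left side, its front leaning out to about 145 mm from its origin on its -x side. Origin: centre of the underside
Mind the look-alikes: they are no part of the job. What is shaped like the tin but green is not meant.

How it is judged:
By the outcome, as a careful person would: the job done as asked, in the order asked, and still so for the second after the job is handed in, with the robot touching nothing.
It also fails if it takes over 64 s, if anything falls off the work surface, if the arm or the gripper's body presses on something with over 40 N, if the wrist force passes 120 N, or if a joint passes its speed limit or range.

## Working session

There is one attempt and no reset: what is moved stays moved. The work goes in short steps, each a Python script; the robot and the scene stay as the last script left them, time stands still between calls to the robot, and variables do not carry over. Pictures are saved under pics/ and viewed, at most 10 in all, crops included, and the job is handed in when it is done.

```bash
ls; mkdir -p pics
cat > h.py <<'E'
import numpy as np, cv2
from station import arm
def cloud(name):
    c=arm.calibration(name); im,d=arm.snapshot(name)
    v,u=np.mgrid[0:400,0:640]
    P=np.stack([(u-c["cx"])/c["fx"]*d,(v-c["cy"])/c["fy"]*d,d],-1)
    E=np.array(c["extrinsics"]); W=(P-E[:3,3])@E[:3,:3]
    W[d<=0]=np.nan
    return im,d,W
E
python3 - <<'E'
from h import *
for n in ("scene","top"):
    im,d,W=cloud(n); cv2.imwrite(f"pics/{n}0.png",im); np.save(f"{n}.npy",W)
    for q in ("tin","tile","arch_a","rack"):
        for r in arm.regions_of(q,n)[:4]:
            print(n,q,round(r["score"],2),np.round(r["box"]),np.round(np.nanmedian(W[r["mask"]],0),3),np.round(np.nanmax(W[r["mask"]][:,2]),3))
print(arm.observe()["clock"],arm.grip_depth)
E
```

```text
pics
scene tin 0.92 [226. 164.  29.  31.] [ 0.494 -0.314  0.055] 0.072
scene tin 0.87 [210. 217.  30.  26.] [ 0.722 -0.238  0.056] 0.072
scene tin 0.79 [253. 188.  32.  31.] [ 0.559 -0.169  0.055] 0.074
scene tin 0.72 [279. 155.  27.  30.] [ 0.378 -0.159  0.054] 0.079
scene tile 0.65 [372. 237.  16.  12.] [0.613 0.279 0.082] 0.097
scene arch_a 0.71 [379. 225.  17.  15.] [0.564 0.279 0.088] 0.114
scene arch_a 0.64 [383. 215.  16.  14.] [0.514 0.283 0.087] 0.113
scene rack 0.69 [375. 236.  40.  41.] [0.604 0.287 0.048] 0.096
top tin 0.92 [403. 174.  27.  26.] [ 0.699 -0.244  0.057] 0.071
top tin 0.65 [388. 220.  24.  32.] [ 0.535 -0.175  0.056] 0.073
top tin 0.64 [426. 238.  29.  25.] [ 0.469 -0.319  0.056] 0.072
top tin 0.57 [387. 268.  22.  29.] [ 0.357 -0.165  0.056] 0.074
top tile 0.39 [265. 197.  14.   4.] [0.607 0.273 0.086] 0.1
top arch_a 0.51 [263. 226.  14.   2.] [0.507 0.274 0.099] 0.114
top arch_a 0.39 [262. 213.  13.   4.] [0.558 0.277 0.092] 0.113
top arch_a 0.36 [264. 217.  28.  30.] [0.552 0.275 0.014] 0.077
top rack 0.85 [265. 215.  28.  33.] [0.553 0.275 0.017] 0.113
0.5 0.0187
```

View pics/scene0.png

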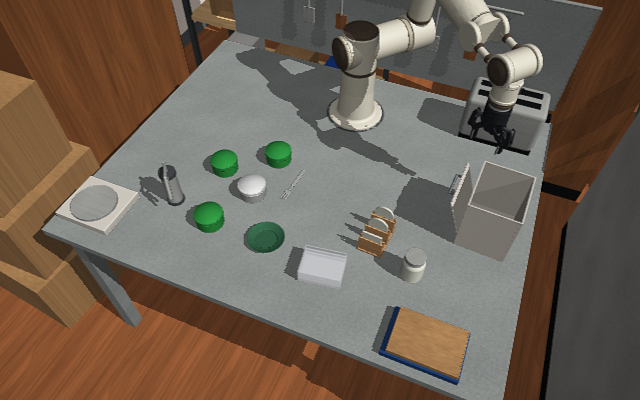

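View pics/top0.png

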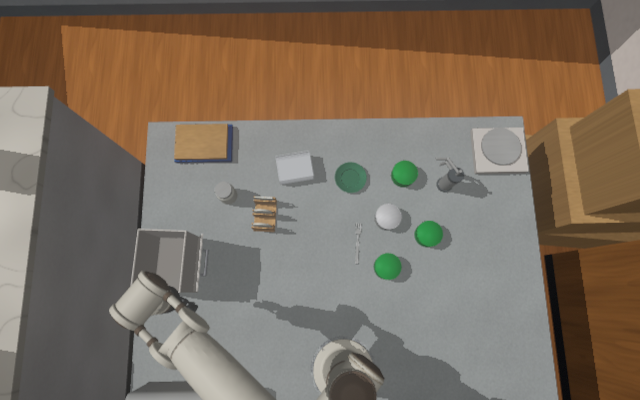

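The silver lid at scene (253,188) / top (388,217) is the tin. The other three, at scene (226,164), (210,217) and (279,155), are green look-alikes. The tile appears to be the straight-topped one nearest the trays, at scene (372,237) and x≈0.61. The two behind it have round tops. I'll confirm with the wrist camera.

Run:
```python
from h import *
from scipy.spatial.transform import Rotation as R
down=np.array([[1,0,0],[0,-1,0],[0,0,-1.]])
o=arm.observe(); print(np.round(o["tcp_rot"],2).tolist())
c=arm.calibration("wrist"); E=np.array(c["extrinsics"]); print("cam",np.round(-E[:3,:3].T@E[:3,3]-o["tool_pos"],3),np.round(E[2,:3],2),c["fx"])
# pose check
def pose(psi,th):  # heading psi, th below horizontal ; y horizontal
    z=np.array([np.cos(psi)*np.cos(th),np.sin(psi)*np.cos(th),-np.sin(th)]);y=np.array([-np.sin(psi),np.cos(psi),0])
    return np.c_[np.cross(y,z),y,z]
r=np.radians
for th in (15,20,25,30):
  for s in(1,-1):
    A=pose(0,r(90+th))*[s,s,1]
    print(th,s,"rack",[None if q is None else np.round(q) for q in [arm.solve_ik([.61,.275,z],A) for z in(.07,.2)]])
    for psi in(-20,-45,-60):
        q=arm.solve_ik([.53,-.15,.07],pose(r(psi),r(th))*[s,s,1]); print("  tin",psi,None if q is None else np.round(q))
p=np.array(o["tool_pos"]); arm.move_straight(p+[0,0,.17],max_speed=.3)
for n,t in (("tin",[.48,-.17,.33]),("rack",[.5,.275,.35])):
    arm.move_pose(t,down); im,d,W=cloud("wrist"); cv2.imwrite(f"pics/w_{n}.png",im); np.save(f"w_{n}.npy",W); np.save(f"w_{n}_im.npy",im)
print(arm.observe()["clock"])
cv2.imwrite("pics/both.png",np.vstack([cv2.resize(cv2.imread(f"pics/w_{n}.png"),(480,300)) for n in("tin","rack")]))
```

```text
[[-0.89, 0.45, -0.0], [0.45, 0.89, -0.0], [-0.0, -0.0, -1.0]]
cam [-0.066  0.035  0.144] [ 0.26 -0.13 -0.96] 328.92576609035467
15 1 rack [array([ 12.,  42.,  67.,   3.,  85., -78.]), array([ 12.,  36.,  62.,   3.,  97., -78.])]
  tin -20 [-39.  20. 144. 159.  60.  96.]
  tin -45 [-11.  24. 134. 219.  58.  76.]
  tin -60 [ -2.  29. 124. 247.  63.  65.]
15 -1 rack [array([ 12.,  42.,  67.,   3.,  85., 102.]), array([ 12.,  36.,  62.,   3.,  97., 102.])]
  tin -20 [-39.  20. 144. 159.  60. -84.]
  tin -45 [ -11.   24.  134.  219.   58. -104.]
  tin -60 [  -2.   29.  124.  247.   63. -115.]
20 1 rack [array([ 12.,  46.,  62.,   4.,  91., -79.]), array([ 12.,  40.,  57.,   4., 103., -78.])]
  tin -20 [-38.  13. 145. 157.  49.  99.]
  tin -45 [-12.  19. 135. 222.  49.  72.]
  tin -60 [ -3.  25. 125. 251.  56.  60.]
20 -1 rack [array([ 12.,  46.,  62.,   4.,  91., 101.]), array([ 12.,  40.,  57.,   4., 103., 102.])]
  tin -20 [-38.  13. 145. 157.  49. -81.]
  tin -45 [ -12.   19.  135.  222.   49. -108.]
  tin -60 [  -3.   25.  125.  251.   56. -120.]
25 1 rack [array([ 12.,  50.,  57.,   5.,  98., -79.]), array([ 12.,  44.,  52.,   5., 109., -78.])]
  tin -20 [-37.   7. 145. 155.  39. 103.]
  tin -45 [-13.  14. 135. 227.  41.  66.]
  tin -60 None
25 -1 rack [array([ 12.,  50.,  57.,   5.,  98., 101.]), array([ 12.,  44.,  52.,   5., 109., 102.])]
  tin -20 [-37.   7. 145. 155.  39. -77.]
  tin -45 [ -13.   14.  135.  227.   41. -114.]
  tin -60 None
30 1 rack [array([ 11.,  55.,  51.,   6., 104., -79.]), array([ 11.,  48.,  46.,   6., 115., -78.])]
  tin -20 [-37.   3. 144. 150.  29. 109.]
  tin -45 [-14.  10. 135. 233.  34.  58.]
  tin -60 None
30 -1 rack [array([ 11.,  55.,  51.,   6., 104., 101.]), array([ 11.,  48.,  46.,   6., 115., 102.])]
  tin -20 [-37.   3. 144. 150.  29. -71.]
  tin -45 [ -14.   10.  135.  233.   34. -122.]
  tin -60 None
5.5
```

View pics/both.png

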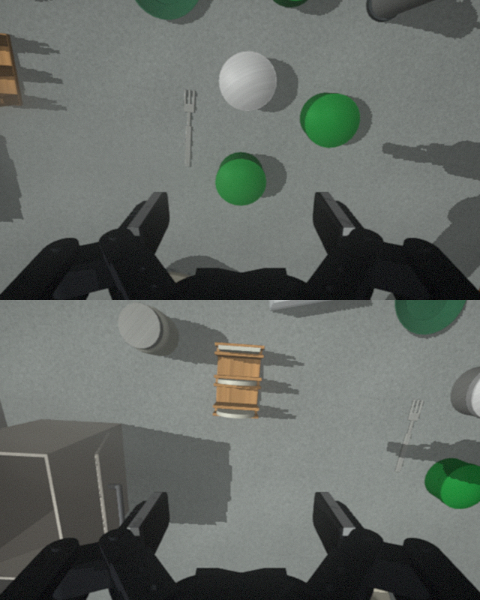

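Wrist views, in this half-size composite: the silver tin is at (247,81) among the green ones. The rack is at (238,380), with the straight-looking tile in its far slot at (238,349) and the round tops at (236,382) and (236,413). Next I'll measure both and enlarge the rack.

Run:
```python
from h import *
from scipy.optimize import least_squares
W=np.load("w_tin.npy"); im=np.load("w_tin_im.npy").astype(int)
g=(W[...,2]>.035)&(np.hypot(W[...,0]-.55,W[...,1]+.17)<.075)&(abs(im[...,1]-im[...,2])<25)
P=W[g]; cap=P[P[:,2]>.052]
print("tin n",len(P),"z max",np.percentile(P[:,2],[50,99]))
f=lambda p:np.linalg.norm(cap-[p[0],p[1],p[2]],axis=1)-.08
s=least_squares(f,[.55,-.17,-.014],loss="soft_l1",f_scale=.002); print("sphere",s.x.round(4))
m=(W[...,2]>.048)&g; c=cv2.minEnclosingCircle(W[m][:,:2].astype(np.float32)); print("circle",c)
for n in("w_rack","scene","top"):
    W=np.load(n+".npy")
    for zl,zh,nm in((.086,.0965,"tiletop"),(.072,.2,"all"),(.062,.069,"wall")):
        g=(W[...,2]>zl)&(W[...,2]<zh)&(abs(W[...,1]-.278)<.05)&(W[...,0]>(.585 if nm=="tiletop" else .47))&(W[...,0]<.64)
        Q=W[g]
        if len(Q)>3: print(n,nm,len(Q),cv2.minAreaRect(Q[:,:2].astype(np.float32)),Q.mean(0).round(4),np.percentile(Q,[5,95],0).round(4).tolist())
im=cv2.imread("pics/w_rack.png")[30:180,240:400]; cv2.imwrite("pics/rackcrop.png",cv2.resize(im,None,fx=4,fy=4,interpolation=cv2.INTER_CUBIC))
```

```text
tin n 24347 z max [0.40944316 0.42367681]
sphere [ 0.519  -0.1677  0.3379]
circle ((0.5312824845314026, -0.1701546609401703), 0.06239873915910721)
w_rack tiletop 350 ((0.6114345192909241, 0.2763597071170807), (0.06380413472652435, 0.006231428124010563), 86.29667663574219) [0.6112 0.2763 0.0928] [[0.6075, 0.2479, 0.0901], [0.6149, 0.3047, 0.0946]]
w_rack all 1189 ((0.5616426467895508, 0.27976658940315247), (0.06381235271692276, 0.1061043068766594), 86.0875473022461) [0.5596 0.2796 0.0971] [[0.51, 0.2516, 0.0771], [0.6138, 0.3069, 0.111]]
w_rack wall 1410 ((0.5616034865379333, 0.27929359674453735), (0.07959578186273575, 0.1185549646615982), 86.00292205810547) [0.569  0.279  0.0669] [[0.5139, 0.2431, 0.0646], [0.6197, 0.3155, 0.0684]]
scene tiletop 60 ((0.6107439398765564, 0.27598580718040466), (0.06283837556838989, 0.010963580571115017), 84.43611907958984) [0.6123 0.2746 0.0912] [[0.6069, 0.2472, 0.0871], [0.6165, 0.3053, 0.0953]]
scene all 420 ((0.5617418885231018, 0.27984675765037537), (0.06346207112073898, 0.1122877299785614), 85.5941390991211) [0.5584 0.2804 0.0902] [[0.5107, 0.2519, 0.0735], [0.6155, 0.3072, 0.1093]]
scene wall 208 ((0.5632534027099609, 0.2788962423801422), (0.07909559458494186, 0.12121988087892532), 86.55152893066406) [0.5704 0.2797 0.0657] [[0.5117, 0.2423, 0.0624], [0.6209, 0.3157, 0.0686]]
top tiletop 31 ((0.6094574928283691, 0.27767741680145264), (0.061514098197221756, 0.007681494113057852), 83.68802642822266) [0.6089 0.2748 0.0922] [[0.6059, 0.2491, 0.0868], [0.6114, 0.3033, 0.0958]]
top all 162 ((0.5585833191871643, 0.2782469391822815), (0.06590349972248077, 0.11584014445543289), 86.96326446533203) [0.557  0.2781 0.0923] [[0.5061, 0.2509, 0.0748], [0.6108, 0.3074, 0.1086]]
top wall 111 ((0.5577061176300049, 0.28124669194221497), (0.07831130176782608, 0.11506815254688263), 86.02688598632812) [0.5524 0.28   0.0652] [[0.5015, 0.243, 0.0626], [0.6067, 0.319, 0.0686]]
```

View pics/rackcrop.png

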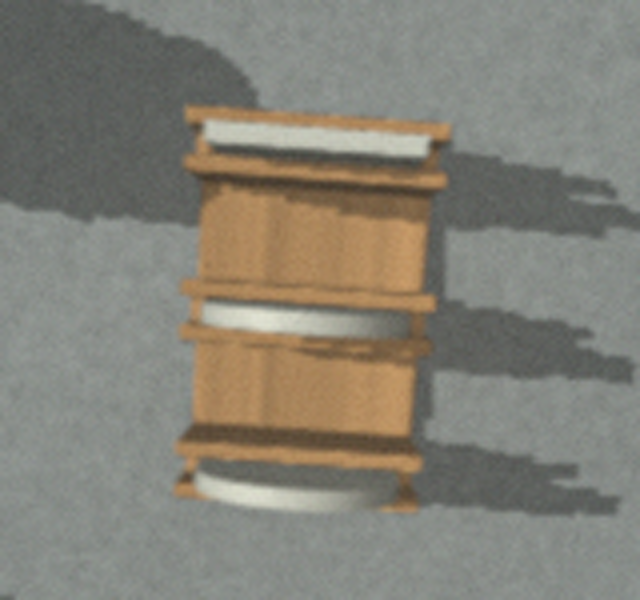

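The crop confirms it: the far-slot tile at crop (318,138) has a straight, evenly lit edge and z≈0.092, while the other two are round-topped. The tin fit picked up the fingers, so I'll redo it.

Run:
```python
from h import *
from scipy.optimize import least_squares
for n in("w_tin","scene","top"):
    W=np.load(n+".npy")
    g=(W[...,2]>.02)&(W[...,2]<.09)&(np.hypot(W[...,0]-.545,W[...,1]+.17)<.07)
    if n=="w_tin":
        im=np.load("w_tin_im.npy").astype(int); g&=abs(im[...,1]-im[...,2])<30
    cap=W[g&(W[...,2]>.053)]; cap=cap[np.hypot(*(cap[:,:2]-np.median(cap[:,:2],0)).T)<.05]
    s=least_squares(lambda p:np.linalg.norm(cap-p,axis=1)-.08,[.55,-.17,-.014],loss="soft_l1",f_scale=.002)
    print(n,len(cap),"sphere",s.x.round(4),cap.mean(0).round(4),np.percentile(cap[:,2],98).round(4),cv2.minAreaRect(cap[:,:2].astype(np.float32)))
```

```text
w_tin 4329 sphere [ 0.5417 -0.1808 -0.0129] [ 0.543  -0.1807  0.0605] 0.0675 ((0.5419497489929199, -0.18042534589767456), (0.0911952555179596, 0.0914917141199112), 45.4688835144043)
scene 376 sphere [ 0.5434 -0.1807 -0.0129] [ 0.5484 -0.1768  0.0608] 0.0697 ((0.5441268086433411, -0.18000924587249756), (0.08435428887605667, 0.08650738000869751), 47.144630432128906)
top 391 sphere [ 0.5402 -0.1784 -0.0143] [ 0.539  -0.178   0.0599] 0.0691 ((0.5382216572761536, -0.17902003228664398), (0.08738723397254944, 0.08687087148427963), 58.02409362792969)
```

Now grasp the tile by its side edges, with the tool tilted 20° and the fingertips above the walls, then lift it.

```bash
cat >> h.py <<'E'
def pose(psi,th):
    psi,th=np.radians([psi,th])
    z=np.array([np.cos(psi)*np.cos(th),np.sin(psi)*np.cos(th),-np.sin(th)]);y=np.array([-np.sin(psi),np.cos(psi),0])
    return np.c_[np.cross(y,z),y,z]
TILE=np.array([.6113,.2762]); TIN=np.array([.542,-.1805]); TH=20; YAW=-3.8
n=np.array([np.cos(np.radians(YAW)),np.sin(np.radians(YAW))])
G=np.r_[TILE-.002*n,.069]   # TCP at grasp
E
python3 - <<'E'
from h import *
A=pose(YAW,90+TH)
arm.move_pose(G+[0,0,.13],A)
b=np.array(arm.observe()["wrist_force"])
print("hit",arm.move_straight(G,max_speed=.08,max_force=8))
arm.gripper_to(0.0)
o=arm.observe(); print(o["gripper_width"],o["grasp_force"],np.round(o["wrist_force"]-b,2),np.round(o["tool_pos"]-G,4),o["clock"])
if o["gripper_width"]>.6:
    print("hit",arm.move_straight(G+[0,0,.02],max_speed=.03,max_force=10))
    arm.move_straight(G+[0,0,.13],max_speed=.1)
    o=arm.observe(); print(o["gripper_width"],o["grasp_force"],np.round(o["wrist_force"]-b,2),o["clock"])
im,d,W=cloud("wrist"); cv2.imwrite("pics/g.png",im); np.save("g.npy",W)
im2,_=arm.snapshot("scene"); cv2.imwrite("pics/g2.png",np.vstack([im,cv2.resize(im2[130:290,270:590],(640,320))])[:, :][::1])
cv2.imwrite("pics/g2.png",cv2.resize(cv2.imread("pics/g2.png"),(533,600)))
E
```

```text
hit False
0.7249073421533317 65.4954993724823 [ 0.21 -0.09  3.58] [0.0005 0.0002 0.001 ] 10.2917
hit False
0.7258620048367183 65.19612193107605 [ 0.14 -1.27 -1.73] 12.3583
```

View pics/g2.png

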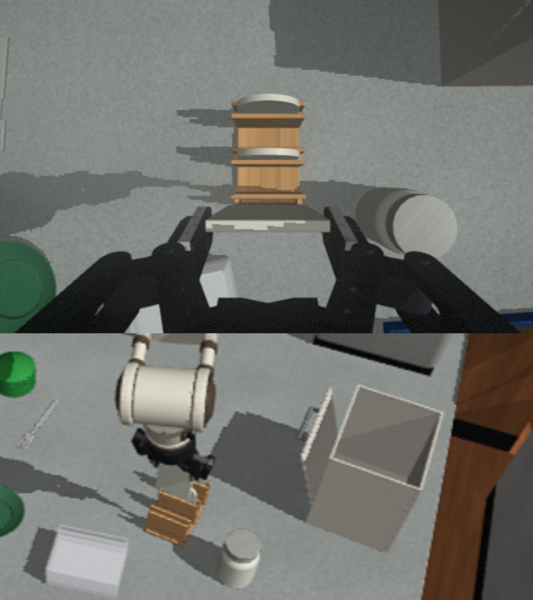

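The tile is out of the rack and held by its side edges, wrist view (267,220). The round-topped tiles and the rack are undisturbed. I'll check the tile's pose in the hand from the depth.

```bash
python3 - <<'E'
from h import *
o=arm.observe(); T=np.array(o["tool_pos"]); A=np.array(o["tcp_rot"])
W=np.load("g.npy"); P=(W-T)
m=np.array([n[0],n[1],0]); u=np.array([-n[1],n[0],0])
a=P@m; b=P@u; z=P[...,2]
g=(abs(b)<.03)&(abs(a)<.03)&(z>-.07)&(z<.035)
print(g.sum(),[np.percentile(x[g],[1,50,99]).round(4) for x in(a,b,z)])
face=g&(z<.018)
k=np.polyfit(z[face],a[face],1); print("n side face a=k z+c",k.round(4), "top a range",np.percentile(a[g&(z>.019)],[2,98]).round(4),np.percentile(z[g],[98]))
print("yaw", np.polyfit(b[face],a[face],1).round(4))
b2=(abs(a)<.012)&(abs(b)<.045)&(z>.019)&(z<.03); print("top y range",np.percentile(b[b2],[1,99]).round(4),z[b2].mean())
print(o["tool_pos"],o["gripper_width"])
E
python3 - <<'E'
from h import *
Rp=pose(-45,TH); A=pose(YAW,90+TH)
c=A.T@np.r_[.002*n,-.020]; t=np.r_[TIN,.070]-Rp@c
for dz in(0,.05,.15,.25): print(dz,np.round(t+[0,0,dz],3),np.round(arm.solve_ik(t+[0,0,dz],Rp),0))
print(np.round(arm.observe()["joint_positions"]))
print(np.round(arm.solve_ik([.5,.05,.4],Rp),0), np.round(arm.solve_ik([.5,.05,.4],pose(-45,90)),0))
E
```

```text
4602 [array([-0.0016, -0.0008,  0.0174]), array([-0.03  , -0.0026,  0.0293]), array([-0.0569,  0.0219,  0.0324])]
n side face a=k z+c [ 0.0164 -0.0007] top a range [-0.0013  0.017 ] [0.02968605]
yaw [-0.0259 -0.0009]
top y range [-0.0425  0.0441] 0.02348338856201679
[0.60884734 0.27621032 0.19790667] 0.7259709504940559
0 [ 0.528 -0.166  0.068] [-15.  19. 136. 218.  49.  74.]
0.05 [ 0.528 -0.166  0.118] [-15.   8. 138. 224.  42.  66.]
0.15 [ 0.528 -0.166  0.218] [-15. -12. 139. 245.  31.  40.]AttributeError: 'NoneType' object has no attribute 'rint'

The above exception was the direct cause of the following exception:

Traceback (most recent call last):
TypeError: loop of ufunc does not support argument 0 of type NoneType which has no callable rint method
```

Run:
```python
from h import *
Rp=pose(-45,TH); A=pose(YAW,90+TH)
c=A.T@np.r_[.002*n,-.020]; t=np.r_[TIN,.070]-Rp@c
f=lambda q: None if q is None else np.round(q).tolist()
print("now",f(arm.observe()["joint_positions"]))
for x in(.28,.34,.4):
  for z in (.25,.3,.35): 
    print(x,z,f(arm.solve_ik([x,.08,z],pose(-4,90))))
for yaw in(-35,-40,-45):
  for dz in(.06,.09,.12): print(yaw,dz,f(arm.solve_ik(t+[0,0,dz],pose(yaw,TH))))
```

```text
now [12.0, 39.0, 58.0, 5.0, 102.0, -74.0]
0.28 0.25 [-8.0, -41.0, 130.0, 0.0, 92.0, -94.0]
0.28 0.3 [-8.0, -42.0, 124.0, 0.0, 97.0, -94.0]
0.28 0.35 [-8.0, -41.0, 118.0, -0.0, 102.0, -94.0]
0.34 0.25 [-7.0, -29.0, 123.0, 0.0, 86.0, -93.0]
0.34 0.3 [-7.0, -30.0, 118.0, 0.0, 92.0, -93.0]
0.34 0.35 [-7.0, -30.0, 112.0, 0.0, 98.0, -93.0]
0.4 0.25 [-6.0, -18.0, 115.0, 0.0, 83.0, -92.0]
0.4 0.3 [-6.0, -19.0, 110.0, 0.0, 89.0, -92.0]
0.4 0.35 [-6.0, -20.0, 105.0, 0.0, 95.0, -92.0]
-35 0.06 [-25.0, 1.0, 144.0, 197.0, 36.0, 80.0]
-35 0.09 [-25.0, -6.0, 145.0, 200.0, 29.0, 76.0]
-35 0.12 [-25.0, -13.0, 145.0, 205.0, 23.0, 70.0]
-40 0.06 [-20.0, 3.0, 141.0, 212.0, 38.0, 71.0]
-40 0.09 [-20.0, -4.0, 142.0, 217.0, 33.0, 65.0]
-40 0.12 [-20.0, -10.0, 142.0, 224.0, 28.0, 57.0]
-45 0.06 [-15.0, 6.0, 138.0, 225.0, 41.0, 64.0]
-45 0.09 [-15.0, -0.0, 139.0, 231.0, 37.0, 57.0]
-45 0.12 [-15.0, -6.0, 139.0, 237.0, 34.0, 49.0]
```

```bash
cat >> h.py <<'E'
Rp=pose(-45,TH); _A=pose(YAW,90+TH)
C=_A.T@np.r_[.002*n,-.020]
def tcp(center,R=None):
    R=Rp if R is None else R
    return np.asarray(center)-R@C
E
python3 - <<'E'
from h import *
def say(s):
    o=arm.observe(); print(s,np.round(o["tool_pos"],3),np.round(np.array(o["tcp_rot"])[:,2],2),round(o["gripper_width"],4),round(o["clock"],2))
arm.move_straight(G+[0,0,.22],max_speed=.15); say("up")
arm.set_joints([-8,-32,137,5,12,-74]); say("C1")
p=arm.observe()["tool_pos"]
if p[2]>.2:
    arm.set_joints([-15,-32,137,235,12,50]); say("C2")
    arm.move_pose(tcp(np.r_[TIN,.07+.10]),Rp); say("hover")
    im,d,W=cloud("wrist"); cv2.imwrite("pics/hov.png",im); np.save("hov.npy",W)
    s,_,Ws=cloud("scene"); np.save("hovs.npy",Ws)
    cv2.imwrite("pics/hov2.png",cv2.resize(np.vstack([im,cv2.resize(s[100:260,130:450],(640,320))]),(533,600)))
E
```

```text
up [0.609 0.276 0.288] [-0.34  0.02 -0.94] 0.7249 13.21
C1 [0.569 0.047 0.307] [ 0.89 -0.11 -0.45] 0.7225 14.73
C2 [ 0.58  -0.085  0.403] [ 0.9  -0.42 -0.14] 0.7201 18.07
hover [ 0.529 -0.167  0.17 ] [ 0.67 -0.66 -0.34] 0.7244 19.05
```

View pics/hov2.png

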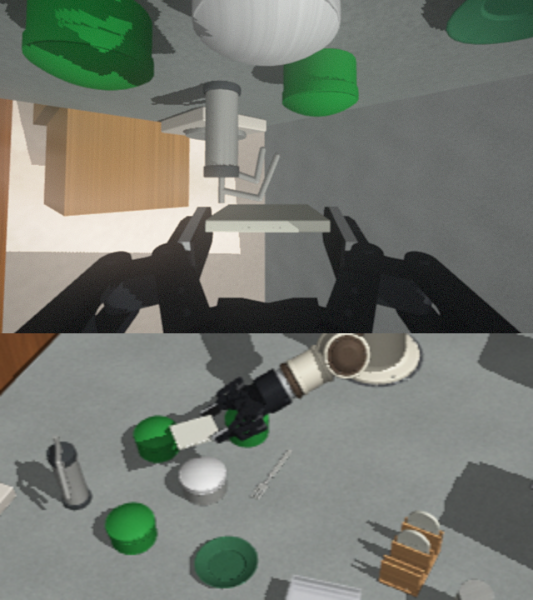

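The tile is held flat above the silver tin. In the upside-down wrist view the tile is at (267,213) and the silver lid at (267,20). I'll measure the tile's level and its offset from the tin with the same camera.

Run:
```python
from h import *
from scipy.optimize import least_squares
h=np.array([np.cos(np.radians(-45)),np.sin(np.radians(-45))]);l=np.array([-h[1],h[0]])
for nm in("hov","hovs"):
    W=np.load(nm+".npy"); P=W[...,:2]-TIN; a=P@h;b=P@l;z=W[...,2]
    g=(abs(b)<.03)&(a>-.02)&(a<.06)&(z>.14)&(z<.2)
    X=np.c_[a[g],b[g],np.ones(g.sum())]
    med=np.median(z[g]); k=abs(z[g]-med)<.006
    co=np.linalg.lstsq(X[k],z[g][k],rcond=None)[0]
    print(nm,k.sum(),"plane",co.round(4),"a rng",np.percentile(a[g][k],[1,99]).round(4))
    w=(abs(b)<.06)&(a>.0)&(a<.05)&(abs(z-med)<.004); print(" b rng",np.percentile(b[w],[1,99]).round(4)," a max",np.percentile(a[w],99.5).round(4))
    cap=W[(z>.05)&(z<.085)&(np.hypot(a,b)<.05)]
    if len(cap)>50:
        s=least_squares(lambda p:np.linalg.norm(cap-p,axis=1)-.08,[*TIN,-.014],loss="soft_l1",f_scale=.002); print(" tin",len(cap),s.x.round(4))
```

```text
hov 1315 plane [-0.0028  0.001   0.1694] a rng [-0.0199  0.0405]
 b rng [-0.0292  0.0326]  a max 0.0406
 tin 11601 [ 0.5421 -0.1797 -0.0127]
hovs 270 plane [ 0.0034 -0.0033  0.1752] a rng [-0.0198  0.043 ]
 b rng [-0.0309  0.0336]  a max 0.0431
 tin 447 [ 0.543  -0.1804 -0.013 ]
```

Run:
```python
from h import *
c=np.r_[TIN+[-.0006,-.0004],0]
arm.move_straight(tcp(c+[0,0,.085]),max_speed=.06); arm.sleep(.3)
b=np.array(arm.observe()["wrist_force"])
hit=arm.move_straight(tcp(c+[0,0,.0672]),max_speed=.008,max_force=2.0)
o=arm.observe(); print(hit,np.round(o["wrist_force"]-b,2),np.round(o["tool_pos"]-tcp(c+[0,0,.07]),4),o["clock"])
im,d,W=cloud("wrist"); cv2.imwrite("pics/low.png",im)
```

```text
True [0.24 0.64 3.09] [ 0.0001 -0.0001 -0.0009] 22.7833
```

View pics/low.png

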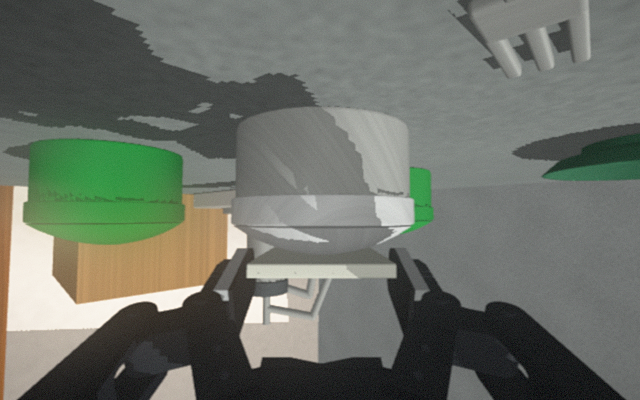

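The tile rests on the crown at the expected height. The tile is centred at col 321 and the tin at col 323, with both fingers clear of the lid. Release and back off.

Run:
```python
from h import *
from scipy.optimize import least_squares
arm.gripper_to(0.9); arm.sleep(.3)
o=arm.observe(); p=np.array(o["tool_pos"]); z=np.array(o["tcp_rot"])[:,2]
arm.move_straight(p-.10*z,max_speed=.06); arm.sleep(.5)
print(arm.observe()["clock"],arm.observe()["gripper_width"])
s,_,Ws=cloud("scene"); im,d,Ww=cloud("wrist")
h=np.array([.7071,-.7071]);l=np.array([.7071,.7071])
for nm,W in(("scene",Ws),("wrist",Ww)):
    P=W[...,:2]-TIN;a=P@h;b=P@l;z=W[...,2]
    g=(abs(a)<.055)&(abs(b)<.045)&(z>.062)&(z<.085)
    X=np.c_[a[g],b[g],np.ones(g.sum())]; print(nm,g.sum(),np.linalg.lstsq(X,z[g],rcond=None)[0].round(4),np.percentile(a[g],[1,99]).round(4),np.percentile(b[g],[1,99]).round(4))
cv2.imwrite("pics/end.png",cv2.resize(np.vstack([im,cv2.resize(s[100:260,130:450],(640,320))]),(533,600)))
```

```text
25.75 0.8972935987249958
scene 387 [ 0.0022 -0.0064  0.0723] [-0.0411  0.0408] [-0.0334  0.0359]
wrist 1338 [-0.0344 -0.0018  0.0681] [-0.0447  0.0221] [-0.0306  0.0312]
```

View pics/end.png

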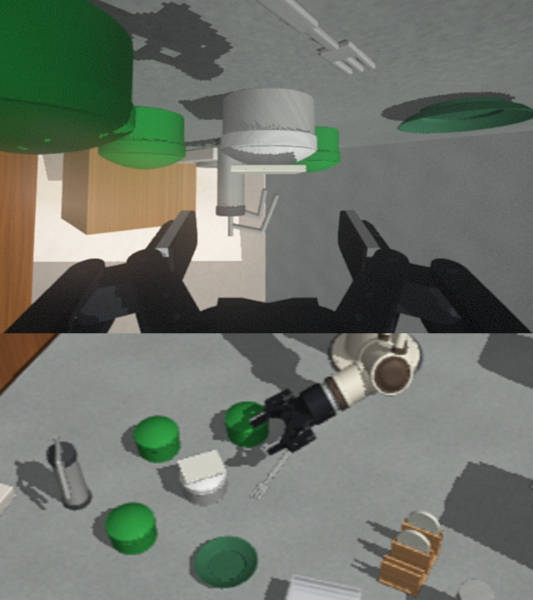

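The tile rests level (about 0.3°) and centred on the silver tin, scene view (203,467), and everything else is in place. I'll lift the hand slightly clear and hand in.

Run:
```python
from h import *
o=arm.observe(); print(np.round(o["wrist_force"],2))
try: arm.move_straight(np.array(o["tool_pos"])+[0,0,.04],max_speed=.06)
except arm.Unreachable: print("skip")
arm.sleep(.5); print(arm.observe()["clock"]); print(arm.hand_in())
```

```text
[ 0.11 -0.75  1.19]
27.1667
the job is handed in; nothing more can be done
None
```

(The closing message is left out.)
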